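# Fit the filter glass into a welding hand shield

## Robot

A 6-joint arm with a two-finger parallel gripper is mounted at the origin on the work surface. World frame = base frame: x ahead of the robot, y to its left, z up, the work surface at z = 0. Lengths are in m, angles in degrees, forces in N, time in s.
With the tool pointing down it reaches from about 0.325 to 0.9 m from the base axis. Payload 6.1 kg.
Tool frame: the origin (TCP) lies on the front face of the gripper's body, between the roots of the fingers; the fingertips stand 70 mm ahead of it and the grasp point (between the pads) lies 51 mm ahead of it (ctrl.finger_overhang is the distance from the TCP to the fingertips, in m); z points along the fingers, y is the direction in which the jaws open and shut (so a half turn about z gives the same grasp; the last joint's range is limited). The gripper opens to 87 mm and grips with 3 to 60 N. Pads are 19 mm wide; open, the fingers measure 117 mm over their backs; the gripper's body (75 mm by 190 mm) begins 51 mm behind the grasp point.
Start: joints at [69.437, 12.628, 87.462, -0, 79.91, -7.225], TCP at [0.144, 0.608, 0.292] pointing down, gripper open.
Joint ranges: [-170.65, 170.65], [-52.31, 119.04], [5.05, 147.46], [-71.25, 251.25], [11.57, 151.72], [-153.62, 153.62]. Speed limits (degrees/s): [147.25, 147.25, 172.46, 180, 180, 180].

## Interface

Orientations are given as [roll, pitch, yaw] about the fixed x, y, z axes, in that order (R = Rz(yaw) Ry(pitch) Rx(roll)).
In Python, from plant import ctrl gives the robot as it stands.
- The arm moves only by the shell command python3 -m crank 'ROWS' [FORCE]. ROWS is JSON, a list that holds one entry, the list of rows, each a list of 7 numbers: the shift along the tool's x, y, z in cm, then the turn, a rotation vector about the tool's x, y, z in rad, then the finger opening in cm, from 0 to 8.7. A call has 1 to 5 rows; each row shifts and turns the commanded pose from where the row before left it, along the tool's axes as they then stand; what a row does not reach is not made up. A row lasts 1/10 s, in which the tool goes at most 50 mm and 8.59 degrees, less where a joint would pass 70% of its speed; a pose out of reach is approached as far as the arm can. A call with a gripper value outside its range is refused whole. The fingers move at their own pace and stop on an object; FORCE is the grip in N (left out, the last holds). Time passes only in rows, so rows that do not move let the fingers close. It gives the time, the measured TCP pose, the force and the opening at its end, in the units of the state.
- ctrl.get_state(): the state, without advancing time (a new reading comes with each control period).
- ctrl.read_camera(name): name is "scene" or "top"; returns the picture (400x640x3 uint8, red, green, blue); there is no depth.
- ctrl.get_calibration(name): a dict with "fx", "fy", "cx", "cy" (pixels), "world_from_camera" (4x4, takes a point from camera to world coordinates). Camera axes: x right, y down, z forward; pixel columns grow to the right and rows downward; lengths in m; the calibration is good to about 2 mm. A picture is of the moment at which its call begins. get_calibration takes no time and is no camera call.
- ctrl.finish_job(): hands the job in, once; it reports no verdict.
The state is a dict: "t": time; "joint_pos": joint angles; "dq": joint speeds; "joint_efforts": joint torques, N m; "eef_pos": TCP position; "ee_rot": TCP orientation; "ft_force": force on the tool from outside, world axes, zero at the start; "moment": the same for the moment, N m; "opening": finger opening in m.
Only numpy, scipy, OpenCV 4.12 (cv2) and the standard library are available. Lean on these libraries where they do the work, as an engineer would, in place of code of your own. Each camera call takes 0.05 s, during which the arm holds its last target.

## Task

Take the dark filter glass off its carton and slide it into the window frame of the hand shield that is clamped to the welding table: feed it in from the open end so that both spring clips ride up over it, and push it on gently until it sits against the end stop and both clips have snapped down behind it, then let go. It is glass: never force it against the shield, and leave the other things on the table where they are.

Things in the scene. Friction and masses are not known exactly. Their poses are not given: they have to be found in the camera images.
- filter: the filter glass: a plain, nearly black-green flat plate with square corners, 108 (its x) x 51 (its y) x 6 mm (z), about 85 g, both faces alike and the same either way round. Origin: centre of its underside. It starts lying flat on the carton; it can be taken by its two long edges (51 mm apart).
- carton: flat closed cardboard carton 130 (x) x 72 (y) x 25 mm high, fixed to the table; origin at the centre of its underside, x along its length. The glass lies on it, roughly lined up and roughly in the middle.
- shield: black plastic welding hand shield, 380 x 245 mm, clamped outer face up, does not move. Origin: on the table, below the middle of the window cut in it; +x: the way the glass slides in; +y: to the crown (-y: to the handle); z up. Flat front panel (x -82..82, y -260..120 mm), upper face at z = 74 mm, with wings falling to the table; the clamp stands aside, at y = -200 mm, up to 235 mm high.
- window (a point): point of the shield over the middle of the cut-out, 82 mm up (height of the frame's glass bed), axes as the shield's. The grey window frame is screwed on firmly through slotted ears and may sit up to 14 mm forward or back (x) of this point; its own middle is meant by 'the frame's middle' below. Glass fully home lies with its middle over the frame's middle, its long side along x.
- mouth (a point): point of the shield at x = -122 mm, y = 0, bed height: nominal place of the open end of the frame. The feed lip there is a flat bed 44 mm wide (y -22..22), from 122 to 46 mm before the frame's middle. It sticks out 47 mm from under the turned-up noses of the clips (which begin 75 mm before the middle), so the front of the glass can be laid on it before it is pushed in.
- far_end (a point): point of the shield at x = 54 mm, bed height: nominal place of the rigid end stop (62 mm wide, 6 mm high, 54 mm past the frame's middle). Side rails 6 mm high leave 1.5 mm play each side of the glass from 2 mm before the middle to the stop, flared from 12 mm before. Before that the bed is only two strips (|y| 18..22 mm): room for fingers beside the glass, down to the panel 8 mm below the bed.
- clip_left (a joint): lift angle (rad, 0 = down) of the 6 mm wide steel leaf clip at y = +19.5 mm. Hinged 64 mm past the frame's middle, it runs back 1 mm above the glass to a V tooth (57 mm before the middle, 1.5 mm above the bed) and a nose turned up at 28 degrees, 11 mm above the bed at its end. Glass pushed in lifts it to 0.037; when the glass is home it snaps to 0 behind the rear edge, with 1.5 mm to spare.
- clip_right (a joint): the identical clip at y = -19.5 mm. Each rides on the glass with about 1.7 N of spring force: pushing both up takes some 4 N, then sliding drags with some 2 to 3 N until the stop is felt.
- tape_measure: red tape measure 70 x 36 x 55 mm, a bystander; origin at the centre of its underside.
- steel_block: bare steel block 50 x 40 x 70 mm, a bystander; origin at the centre of its underside.
- chipping_hammer: chipping hammer lying flat, 250 mm long (handle along its x, 23 mm thick) with a head 155 mm across its y at x = +108 mm, a bystander; origin on the table under the handle.
There are look-alikes about, which are no part of the job. What is meant by the filter is not pink or red, and is the larger of those in its own colour.

How it is judged (in metres and radians):
On the way, in this order (a step that is already met when the one before it is completed fails the run):
1. the glass is lifted off the carton (height (world z) of filter above 0.06 m and contact force between filter and carton below 0.01 N), for 0.1 s.
2. the glass is in the mouth of the frame and both clips ride up on it (value of joint each of clip_left, clip_right above 0.028 rad and x of filter in the frame of window between -0.14 and -0.02 m and z of filter in the frame of window below 0.006 m), for 0.2 s.
At the end, for the whole second after the job is handed in: the glass lies released and at rest, flat on the frame's bed (1.5 mm), over the window (18 mm along the slide, since the frame's place varies; 4 mm across; 0.06 rad), both clips snapped down (below 0.008 rad) behind its rear edge, which happens only within 1.5 mm of the end stop (value of joint each of clip_left, clip_right below 0.008 rad and x of filter in the frame of window between -0.018 and 0.018 m and y of filter in the frame of window between -0.004 and 0.004 m and z of filter in the frame of window between -0.0015 and 0.0015 m and angle between the x axis of filter and the x axis of window, either way round below 0.06 rad and angle between the z axis of filter and the z axis of window, either way round below 0.03 rad and linear speed of filter below 0.01 m/s); the robot touches nothing.
It fails at once if the glass is forced against the shield, its frame or its clips with more than 18 N (contact force between filter and shield above 18 N).
It fails at once if the tape measure is disturbed (distance of tape_measure from where it was at the start of the episode above 0.02 m).
It fails at once if the steel block is disturbed (distance of steel_block from where it was at the start of the episode above 0.02 m).
It fails at once if the chipping hammer is disturbed (distance of chipping_hammer from where it was at the start of the episode above 0.02 m).
It also fails if it takes over 58 s, if anything falls off the work surface, if the arm or the gripper's body presses on something with over 40 N, if the wrist force passes 120 N, or if a joint passes its speed limit or range.

## Working session

There is one attempt and no reset: what is moved stays moved. The work goes in short steps, Python scripts to look and compute and a shell command to move; the robot and the scene stay as the last step left them, time stands still between calls to the robot, and variables do not carry over. Pictures are saved under pics/ and viewed, and the job is handed in when it is done.

```bash
mkdir -p pics; ls
python3 - <<'E'
from plant import ctrl
import cv2,numpy as np
np.set_printoptions(precision=4,suppress=True)
for n in("scene","top"):
    im=ctrl.read_camera(n); cv2.imwrite(f"pics/{n}0.png",im[:,:,::-1])
    c=ctrl.get_calibration(n); print(n,c["fx"],c["fy"],c["cx"],c["cy"]);print(c["world_from_camera"])
print(ctrl.get_state(),ctrl.finger_overhang)
E
```

```text
pics
scene 374.3425210315902 374.3425210315902 322.9552185839357 198.0730045586141
[[ 0.8404  0.3467 -0.4166  0.9781]
 [ 0.5415 -0.5691  0.6188 -0.6519]
 [-0.0226 -0.7456 -0.666   0.8129]
 [ 0.      0.      0.      1.    ]]
top 393.33498023346806 393.33498023346806 318.84642570245234 204.67471247191253
[[ 0.0143 -0.9911  0.1322  0.3862]
 [-0.9999 -0.0136  0.0067  0.0388]
 [-0.0049 -0.1323 -0.9912  1.0334]
 [ 0.      0.      0.      1.    ]]
{'t': 0.1, 'joint_pos': array([69.4361, 12.6707, 87.5201,  0.001 , 79.9114, -7.2246]), 'dq': array([-0.0511, -0.1334, -0.1891,  0.003 ,  0.0798,  0.0754]), 'joint_efforts': array([  0.0006, -49.5956, -38.8517,   0.0701,   0.0517,  -0.    ]), 'eef_pos': array([0.144 , 0.6077, 0.2912]), 'ee_rot': array([-179.8987,   -0.0139,  166.6605]), 'ft_force': array([-0.182 ,  0.169 ,  0.0965]), 'moment': array([-0.0405,  0.0133, -0.0012]), 'opening': 0.08668689992391301} 0.0697
```

View pics/scene0.png

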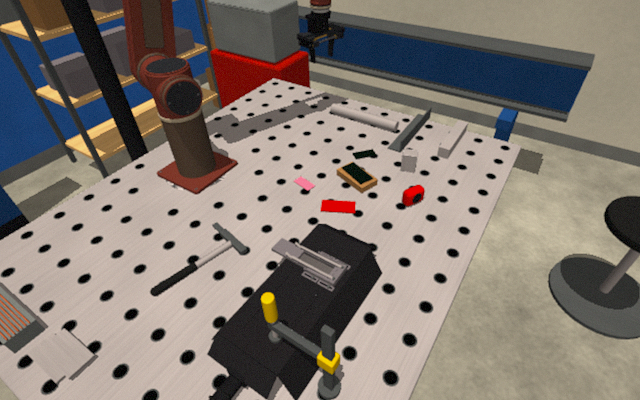

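View pics/top0.png

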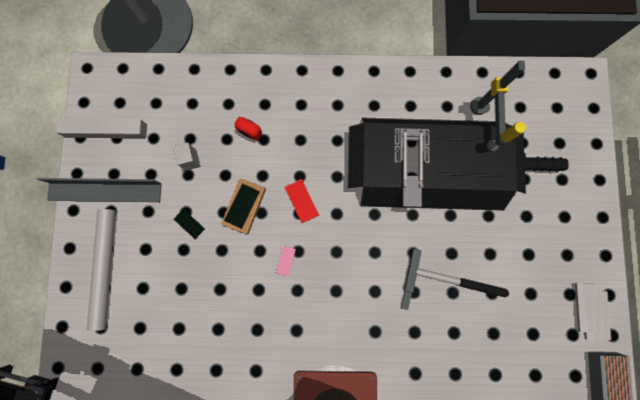

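The candidates in the top view are: dark plate on the carton (244,206), smaller dark plate (189,223), red plate (302,201) and pink plate (286,261). The one on the carton is the larger dark plate, so I'll check it and the frame in close crops.

Run:
```python
import cv2
t=cv2.imread("pics/top0.png");s=cv2.imread("pics/scene0.png")
cv2.imwrite("pics/c1.png",cv2.resize(t[170:250,170:270],None,fx=7,fy=7,interpolation=cv2.INTER_CUBIC))
cv2.imwrite("pics/c2.png",cv2.resize(t[115:215,375:455],None,fx=6,fy=6,interpolation=cv2.INTER_CUBIC))
cv2.imwrite("pics/c3.png",cv2.resize(s[225:305,260:370],None,fx=7,fy=7,interpolation=cv2.INTER_CUBIC))
```

```text
(no output)
```

View pics/c1.png

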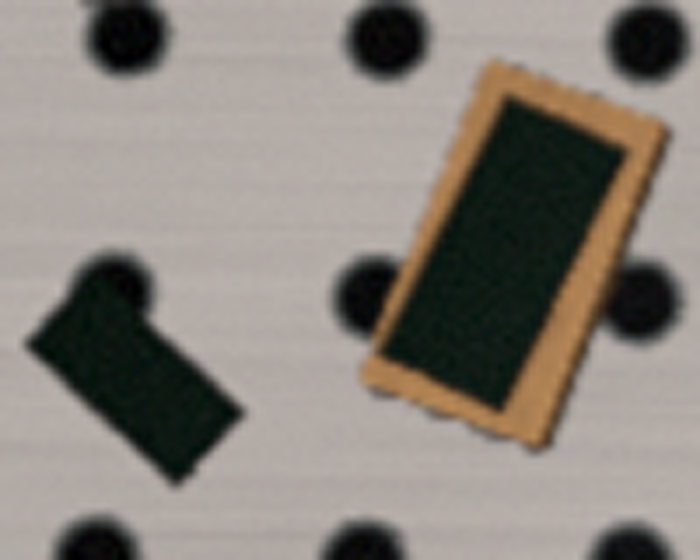

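View pics/c2.png

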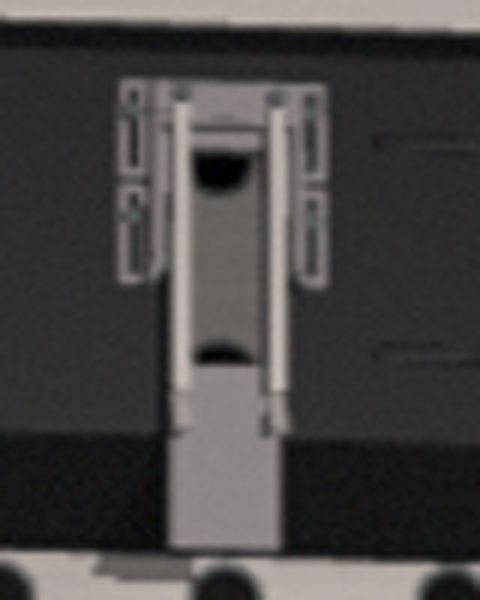

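View pics/c3.png

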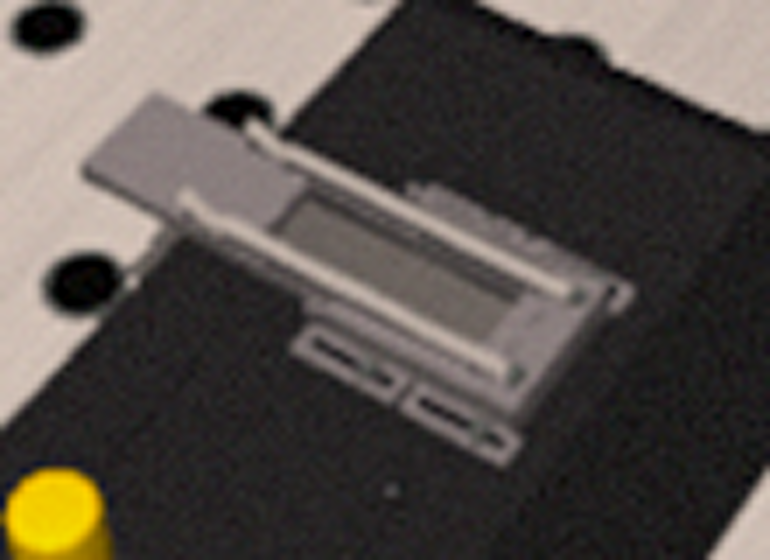

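The carton plate is clearly the larger dark one, about 46 x 22 px against 28 x 13 px for the loose one. In the top view the frame's open lip faces the robot, with front corners near (403,206) and (422,206). Now I'll measure.

```bash
cat > h.py <<'E'
from plant import ctrl
import cv2,numpy as np
np.set_printoptions(precision=4,suppress=True)
def cast(n,uv,z):
    c=ctrl.get_calibration(n);T=np.array(c["world_from_camera"])
    uv=np.atleast_2d(uv).astype(float)
    d=np.c_[(uv[:,0]-c["cx"])/c["fx"],(uv[:,1]-c["cy"])/c["fy"],np.ones(len(uv))]@T[:3,:3].T
    return T[:3,3]+d*((z-T[2,3])/d[:,2])[:,None]
def proj(n,p):
    c=ctrl.get_calibration(n);T=np.linalg.inv(c["world_from_camera"])
    q=np.atleast_2d(p)@T[:3,:3].T+T[:3,3]
    return np.c_[c["fx"]*q[:,0]/q[:,2]+c["cx"],c["fy"]*q[:,1]/q[:,2]+c["cy"]]
def rect(n,mask,z,near):
    cs,_=cv2.findContours(mask.astype(np.uint8),cv2.RETR_EXTERNAL,cv2.CHAIN_APPROX_NONE)
    cs=[c for c in cs if len(c)>12]
    c=min(cs,key=lambda c:np.hypot(*(c.reshape(-1,2).mean(0)-near)))
    P=cast(n,c.reshape(-1,2),z)[:,:2]*1000
    r=cv2.minAreaRect(P.astype(np.float32));return r,cv2.contourArea(c)
E
python3 - <<'E'
from h import *
S=4
for n,near in(("top",(244,206)),("scene",(357,174))):
    im=cv2.imread(f"pics/{n}0.png")
    # upsampled for sub-pixel edges; px centre mapping
    big=cv2.resize(im,None,fx=S,fy=S,interpolation=cv2.INTER_CUBIC).astype(int)
    def go(mask,z,nm):
        cs,_=cv2.findContours(mask.astype(np.uint8),cv2.RETR_EXTERNAL,cv2.CHAIN_APPROX_NONE)
        cs=[c for c in cs if 300<cv2.contourArea(c)<40000]
        c=min(cs,key=lambda c:np.hypot(*((c.reshape(-1,2).mean(0)+.5)/S-.5-near)))
        uv=(c.reshape(-1,2)+.5)/S-.5
        P=cast(n,uv,z)[:,:2]*1000
        print(n,nm,cv2.minAreaRect(P.astype(np.float32)))
    go(big.max(2)<75,0.031,"glass")
    b,g,r=big[...,0],big[...,1],big[...,2]
    go((r-b>35)&(r<230)&(g>60),0.025,"carton")
E
```

```text
top glass ((514.928955078125, 244.27029418945312), (50.043846130371094, 106.46745300292969), 65.79627990722656)
top carton ((516.0339965820312, 242.00546264648438), (75.10797882080078, 130.50860595703125), 70.48458862304688)
scene glass ((516.5083618164062, 244.28277587890625), (54.880001068115234, 110.57582092285156), 65.72777557373047)
scene carton ((520.3268432617188, 232.96954345703125), (94.04222869873047, 156.12112426757812), 70.10506439208984)
```

Run:
```python
from h import *
im=cv2.imread("pics/top0.png").astype(int)
g=im.sum(2)//3
print("row profiles, u=396..430")
for v in (150,160,170,176,180,185,190,195,200,203): print(v,g[v,396:430])
print("cols v=120..215 (u=412)"); print(g[120:215,412]); print(g[195:212,405:422:4])
print(g[124:150,408])
```

```text
row profiles, u=396..430
150 [ 88  85  70  57  94 124  97  79 150 177 144 109  98  97  96  98  99  99
  99  95  99  94  74  83 153 177 156 104 113 112  89  88 118  91]
160 [103  81  75  75 113  94  55  86 158 180 148 109  99  99  99 100  99 100
 100  98  99  98  77  83 153 181 137  76  86 101  75  79 117  91]
170 [ 47  47  49  48  48  32  29  85 160 185 150 112 101 100 100 101 100 100
 102 100 101  98  77  85 159 184 134  66  48  47  46  48  47  45]
176 [ 47  47  49  48  46  35  30  87 162 186 163 135 124 126 127 128 127 124
 125 127 124 124  95  95 161 185 136  69  46  47  45  49  47  47]
180 [ 49  49  50  49  48  34  31  81 124 140 140 134 136 136 135 136 135 135
 137 136 137 134 103  92 127 135  92  54  48  46  48  49  49  50]
185 [ 50  50  50  51  49  32  26  62 129 151 148 141 137 135 135 135 135 134
 136 136 136 135 100  78 129 149 126  76  50  46  49  49  49  47]
190 [ 21  19  18  25  19  13  32  95 129 136 135 135 136 136 137 138 134 136
 136 135 136 136 134 136 136  93  40  13  20  19  18  20  21  22]
195 [ 22  17  19  14  13  10  33  97 129 134 137 138 136 136 136 138 137 1
[... 564 characters left out ...]
9 100 100  98  99 100  82  49  17
  10  49 127 138 136 135 135 135 135 135 135 135 137 136 136 136 134 137
 136 137 137 137 136 136 136 135 137 136 136 136 137 135  84  54 112  90
  43  24  25  25  26]
[[134 136 136 136  96]
 [137 138 136 136  96]
 [138 134 135 136  94]
 [138 135 137 137  94]
 [137 137 136 136  95]
 [137 136 136 136  95]
 [138 136 137 136  94]
 [137 138 136 134  93]
 [137 136 137 137  95]
 [138 139 138 139  95]
 [139 135 136 137  96]
 [ 77  84  83 101  72]
 [ 46  73  51  63  50]
 [ 89 152 124 156 124]
 [ 99 129  96 170 164]
 [ 97  88  46 155 171]
 [103  45  18 118 172]]
[ 38  41  38  44  84 124 130 132 130 131 131 110  80 122 131 100  47  14
   4   0  11  23  55  88  98  98]
```

```bash
python3 - <<'E'
from h import *
im=cv2.imread("pics/scene0.png")
cv2.imwrite("pics/c4.png",cv2.resize(im[230:300,265:345],None,fx=9,fy=8,interpolation=cv2.INTER_NEAREST))
E
python3 - <<'E'
from h import *
z=.082
L=cast("top",[[402.66,190],[402.63,203]],z);R=cast("top",[[421.4,190],[421.38,203]],z)
print("L",L,"R",R)
F=cast("top",[[407,205.9],[418,206.0]],z);B=cast("top",[[412,175.35]],z)
print("front",F,"back",B, "len",B[0,0]-F[:,0].mean())
# window frame clips centre lines (z~.09)
for u,v in((404.9,150),(404.95,160),(405.0,170),(421.05,150),(420.9,160),(420.8,170)): print(cast("top",[[u,v]],.0905)[0])
# shield panel edges in top
E
```

```text
L [[ 0.5522 -0.1595  0.082 ]
 [ 0.5201 -0.159   0.082 ]] R [[ 0.5529 -0.2054  0.082 ]
 [ 0.5207 -0.2047  0.082 ]]
front [[ 0.5131 -0.1695  0.082 ]
 [ 0.5132 -0.1963  0.082 ]] back [[ 0.5891 -0.183   0.082 ]] len 0.07597849647249955
[ 0.6507 -0.1646  0.0905]
[ 0.6255 -0.1644  0.0905]
[ 0.6004 -0.1641  0.0905]
[ 0.6512 -0.2043  0.0905]
[ 0.626  -0.2035  0.0905]
[ 0.6009 -0.2027  0.0905]
```

View pics/c4.png

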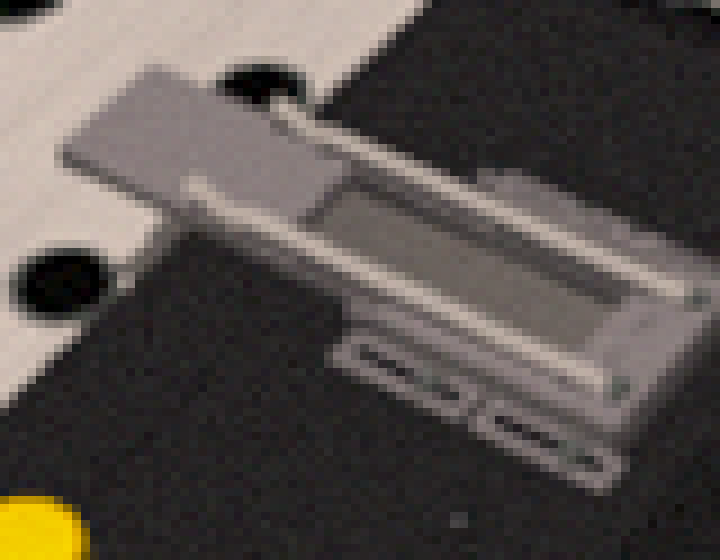

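Run:
```python
from h import *
g=cv2.imread("pics/top0.png").astype(float).sum(2)/3
pts=[]
for u in list(range(372,398))+list(range(430,505)):
    c=cv2.GaussianBlur(g,(5,1),0)[180:197,u]
    k=np.where((c[:-1]>34)&(c[1:]<=34))[0]
    if len(k)==1: k=k[0]; pts.append((u,180+k+(c[k]-34)/(c[k]-c[k+1])))
P=cast("top",pts,.074)[:,:2].astype(np.float32)
vx,vy,x0,y0=cv2.fitLine(P,cv2.DIST_HUBER,0,.001,.001).ravel()
print(len(P),np.degrees(np.arctan2(vy,vx)),x0,y0)
```

```text
101 89.26016 0.55904406 -0.26751348
```

Frame's middle is at about (0.635, -0.184) with yaw about -1°. The glass is at (0.5155, 0.2443), long axis -24.2°. I'll grasp 33 mm behind its middle, so the fingers stay clear of the rails.

```bash
cat >> h.py <<'E'
from scipy.spatial.transform import Rotation as Ro
def goal(x,y,z,yaw):
    s=ctrl.get_state();R=Ro.from_euler("xyz",s["ee_rot"],degrees=True)
    G=Ro.from_euler("xyz",[180,0,yaw],degrees=True)
    print("shift cm",R.inv().apply(np.array([x,y,z])-s["eef_pos"])*100,"rotvec",(R.inv()*G).as_rotvec(),"deg",np.degrees((R.inv()*G).magnitude()))
    print("t",s["t"],s["eef_pos"],s["ee_rot"],"F",s["ft_force"],"open",s["opening"],"q",s["joint_pos"])
E
python3 -m crank '[[[-3.44,-2.18,0,0,0,0,8.7],[-3.44,-2.18,0,0,0,0,8.7],[-3.44,-2.18,0,0,0,0,8.7],[-3.44,-2.18,0,0,0,0,8.7],[-3.44,-2.18,0,0,0,0,8.7]]]' 30
python3 -m crank '[[[-3.44,-2.18,0,0,0,0,8.7],[-3.44,-2.18,0,0,0,0,8.7],[-3.44,-2.18,0,0,0,0,8.7],[-3.44,-2.18,0,0,0,0,8.7],[-3.44,-2.18,0,0,0,0,8.7]]]'
python3 -m crank '[[[-3.44,-2.18,0,0,0,0,8.7],[-3.44,-2.18,0,0,0,0,8.7],[0,0,0,0,0,0.095,8.7],[0,0,0,0,0,0.095,8.7],[0,0,0,0,0,0,8.7]]]'
python3 -c "
from h import *
goal(.4854,.2578,.14,155.8)"
```

```text
t: 0.6
eef_pos: [0.2871, 0.461, 0.2918]
ee_rot: [-180.0, -0.0, 166.7]
ft_force: [0.2, 0.5, 0.8]
opening: 0.0869
t: 1.1
eef_pos: [0.4293, 0.3152, 0.2919]
ee_rot: [-180.0, -0.0, 166.7]
ft_force: [-0.3, 0.5, -0.2]
opening: 0.087
t: 1.6
eef_pos: [0.4856, 0.2578, 0.2917]
ee_rot: [-180.0, -0.0, 155.7]
ft_force: [-0.1, 0.2, 0.1]
opening: 0.087
shift cm [ 0.0009  0.0033 15.1659] rotvec [-0.0007 -0.0008 -0.0022] deg 0.14249511906415224
t 1.6 [0.4856 0.2578 0.2917] [-179.9585   -0.0463  155.6718] F [-0.0724  0.2032  0.0922] open 0.08696461301440978 q [ 19.7461   2.4074  98.7852   0.0025  78.8696 -45.9262]
```

```bash
python3 -m crank '[[[0,0,4,0,0,0,8.7],[0,0,4,0,0,0,8.7],[0,0,4,0,0,0,8.7],[0,0,3.1,0,0,0,8.7],[0,0,0,0,0,0,8.7]]]'
python3 - <<'E'
from h import *
im=ctrl.read_camera("scene")[:,:,::-1];cv2.imwrite("pics/s1.png",cv2.resize(im[110:230,290:440],None,fx=5,fy=5,interpolation=cv2.INTER_CUBIC))
im=ctrl.read_camera("top")[:,:,::-1];cv2.imwrite("pics/t1.png",cv2.resize(im[150:260,180:310],None,fx=5,fy=5,interpolation=cv2.INTER_CUBIC))
goal(.4854,.2578,.0967,155.8)
E
```

```text
t: 2.1
eef_pos: [0.4816, 0.2573, 0.136]
ee_rot: [-179.6, -0.4, 155.9]
ft_force: [-1.3, -0.0, 0.1]
opening: 0.0869
shift cm [-0.0541 -0.0544  4.4648] rotvec [-0.0009 -0.0009  0.0015] deg 0.11185014477884365
t 2.2 [0.4852 0.2585 0.1413] [-179.9492   -0.0504  155.886 ] F [0.115  0.071  0.2594] open 0.08704462645351564 q [ 19.8328  11.6585 105.9059  -0.0018  62.507  -46.0524]
```

View pics/s1.png

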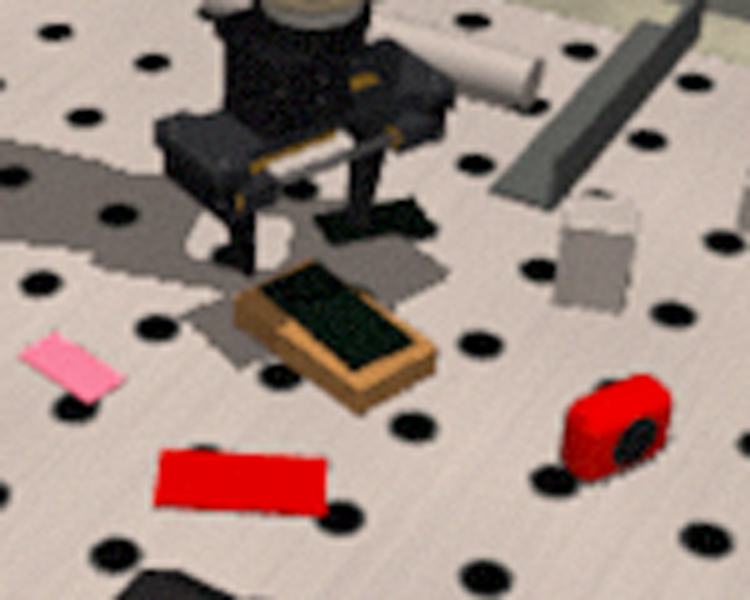

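View pics/t1.png

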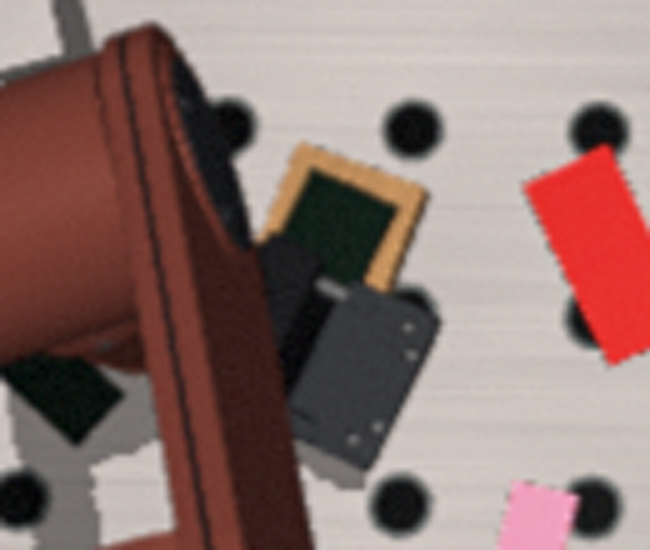

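The fingers straddle the rear end of the larger dark plate, tips near crop (248,265) and (368,220), with the arm on the robot side. I'll go down to 2 mm above the carton and close.

```bash
python3 -m crank '[[[-0.05,-0.05,2,0,0,0,8.7],[0,0,1.5,0,0,0,8.7],[0,0,0.7,0,0,0,8.7],[0,0,0,0,0,0,8.7],[0,0,0,0,0,0,8.7]]]'
python3 -c "
from h import *
goal(.4854,.2578,.0967,155.8)"
```

```text
t: 2.7
eef_pos: [0.4862, 0.2579, 0.1]
ee_rot: [180.0, 0.0, 155.8]
ft_force: [0.2, 0.6, 0.0]
opening: 0.087
shift cm [ 0.0656 -0.0415  0.3274] rotvec [ 0.0006  0.0006 -0.0002] deg 0.04988835084695142
t 2.7 [0.4862 0.2579 0.1   ] [179.9658   0.0349 155.7902] F [0.1691 0.5767 0.0311] open 0.0869556217983835 q [ 19.7344  15.244  106.8356   0.0005  57.8714 -46.0561]
```

```bash
python3 -m crank '[[[0,0,0.35,0,0,0,8.7],[0,0,0,0,0,0,8.7],[0,0,0,0,0,0,6],[0,0,0,0,0,0,5],[0,0,0,0,0,0,4.5]]]' 25
python3 -m crank '[[[0,0,0,0,0,0,4.5],[0,0,0,0,0,0,4.5],[0,0,0,0,0,0,4.5],[0,0,0,0,0,0,4.5]]]' 25
python3 -c "
from h import *
goal(.4854,.2578,.0967,155.8)"
```

```text
t: 3.2
eef_pos: [0.4858, 0.2577, 0.0959]
ee_rot: [180.0, 0.0, 155.8]
ft_force: [-0.3, -0.7, -0.0]
opening: 0.0709
t: 3.6
eef_pos: [0.4858, 0.2577, 0.0958]
ee_rot: [180.0, 0.0, 155.8]
ft_force: [-0.3, 0.4, 0.5]
opening: 0.0511
shift cm [ 0.0379 -0.0072 -0.0946] rotvec [ 0.      0.     -0.0005] deg 0.027258248535540222
t 3.6 [0.4858 0.2577 0.0958] [179.9979   0.0012 155.7728] F [-0.2812  0.4172  0.4777] open 0.05107360963120697 q [ 19.7284  15.6069 106.9374   0.0009  57.4534 -46.0449]
```

Gripped at 51.1 mm opening. I'll lift next.

```bash
python3 -m crank '[[[0,0,-1,0,0,0,4.5],[0,0,-3,0,0,0,4.5],[0,0,-4,0,0,0,4.5],[0,0,-2.5,0,0,0,4.5],[0,0,0,0,0,0,4.5]]]' 40
python3 - <<'E'
from h import *
im=ctrl.read_camera("scene")[:,:,::-1];cv2.imwrite("pics/s2.png",cv2.resize(im[80:230,270:440],None,fx=4,fy=4,interpolation=cv2.INTER_CUBIC))
goal(.4424,-.1806,.20,179)
E
```

```text
t: 4.1
eef_pos: [0.4883, 0.2587, 0.2063]
ee_rot: [179.6, 0.4, 155.8]
ft_force: [1.0, 0.8, -0.7]
opening: 0.0501
shift cm [-13.9227 -41.8531   0.2656] rotvec [ 0.0028  0.0045 -0.4053] deg 23.221456524515954
t 4.15 [0.4871 0.2582 0.2036] [179.7921   0.2184 155.7801] F [ 0.1756 -0.5294 -0.864 ] open 0.05017954753410971 q [ 19.7312   7.0613 103.6804  -0.002   68.9567 -46.0486]
```

View pics/s2.png

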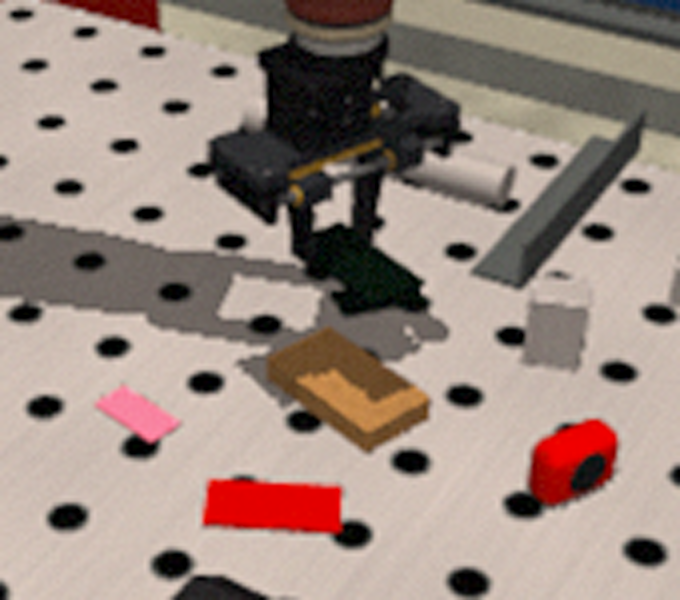

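The glass is held and the carton is empty at crop (345,385). I'll carry it over towards the mouth.

```bash
python3 -m crank '[[[-1,-3,0,0,0,0,4.5],[-1,-3,0,0,0,0,4.5],[-1,-3,0,0,0,0,4.5],[-1,-3,0,0,0,0,4.5],[-1,-3,0,0,0,0,4.5]]]'
python3 -m crank '[[[-1,-3,0,0,0,0,4.5],[-1,-3,0,0,0,0,4.5],[-1,-3,0,0,0,0,4.5],[-1,-3,0,0,0,0,4.5],[-1,-3,0,0,0,0,4.5]]]'
python3 -m crank '[[[-1,-3,0,0,0,0,4.5],[-1,-3,0,0,0,0,4.5],[-1,-3,0,0,0,0,4.5],[-0.9,-2.9,0,0,0,0,4.5],[0,0,0,0,0,0,4.5]]]'
python3 -m crank '[[[0,0,0,0,0,-0.081,4.5],[0,0,0,0,0,-0.081,4.5],[0,0,0,0,0,-0.081,4.5],[0,0,0,0,0,-0.081,4.5],[0,0,0,0,0,-0.081,4.5]]]'
python3 -m crank '[[[0,0,0,0,0,0,4.5],[0,0,0,0,0,0,4.5]]]'
python3 -c "
from h import *
goal(.4424,-.1806,.17,179)"
```

```text
t: 4.65
eef_pos: [0.4684, 0.0992, 0.1991]
ee_rot: [-179.9, -0.2, 155.8]
ft_force: [-0.5, -0.2, -0.9]
opening: 0.0502
t: 5.15
eef_pos: [0.4525, -0.0578, 0.1992]
ee_rot: [-180.0, -0.2, 155.8]
ft_force: [0.3, -0.3, -1.0]
opening: 0.0501
t: 5.65
eef_pos: [0.4394, -0.184, 0.1995]
ee_rot: [-179.9, -0.1, 155.6]
ft_force: [0.5, 1.0, -0.3]
opening: 0.0502
t: 6.15
eef_pos: [0.4399, -0.1802, 0.1993]
ee_rot: [179.9, -0.1, 179.2]
ft_force: [-0.4, -0.0, 0.0]
opening: 0.0501
t: 6.35
eef_pos: [0.4402, -0.1806, 0.1999]
ee_rot: [179.9, -0.1, 178.9]
ft_force: [1.1, 0.2, -1.4]
opening: 0.05
shift cm [-0.2286  0.0033  2.9881] rotvec [ 0.0011 -0.0015 -0.0021] deg 0.15797126897539365
t 6.35 [ 0.4402 -0.1806  0.1999] [179.939   -0.0852 178.8818] F [ 1.1226  0.2279 -1.3764] open 0.04998844476398818 q [ -31.8253   -2.8877  114.3695    0.0096   68.6226 -120.7106]
```

```bash
python3 -m crank '[[[-0.2,0,1.5,0,0,0,4.5],[0,0,1.5,0,0,0,4.5],[0,0,0.5,0,0,0,4.5],[0,0,0.5,0,0,0,4.5],[0,0,0,0,0,0,4.5]]]'
python3 - <<'E'
from h import *
im=ctrl.read_camera("scene")[:,:,::-1];cv2.imwrite("pics/s3f.png",im);cv2.imwrite("pics/s3.png",cv2.resize(im[180:310,220:370],None,fx=5,fy=4.6,interpolation=cv2.INTER_CUBIC))
im=ctrl.read_camera("top")[:,:,::-1];cv2.imwrite("pics/t3f.png",im);cv2.imwrite("pics/t3.png",cv2.resize(im[150:250,350:470],None,fx=6,fy=6,interpolation=cv2.INTER_CUBIC))
goal(.4424,-.1806,.1535,179)
E
```

```text
t: 6.85
eef_pos: [0.4423, -0.1812, 0.1603]
ee_rot: [180.0, -0.1, 178.9]
ft_force: [0.4, -0.9, -0.9]
opening: 0.0504
shift cm [0.0444 0.099  0.7661] rotvec [-0.0003  0.0005 -0.0007] deg 0.050743698900165383
t 6.95 [ 0.4428 -0.1816  0.1612] [-179.9838    0.027   178.9602] F [ 0.3654  0.351  -0.9837] open 0.04994085391433761 q [ -31.7501    0.4879  115.6794   -0.0001   63.8012 -120.7102]
```

View pics/s3.png

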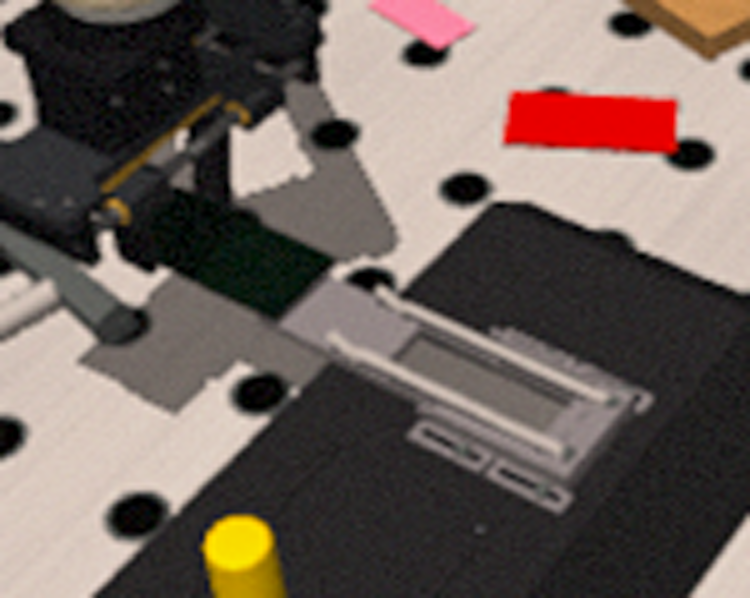

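View pics/t3.png

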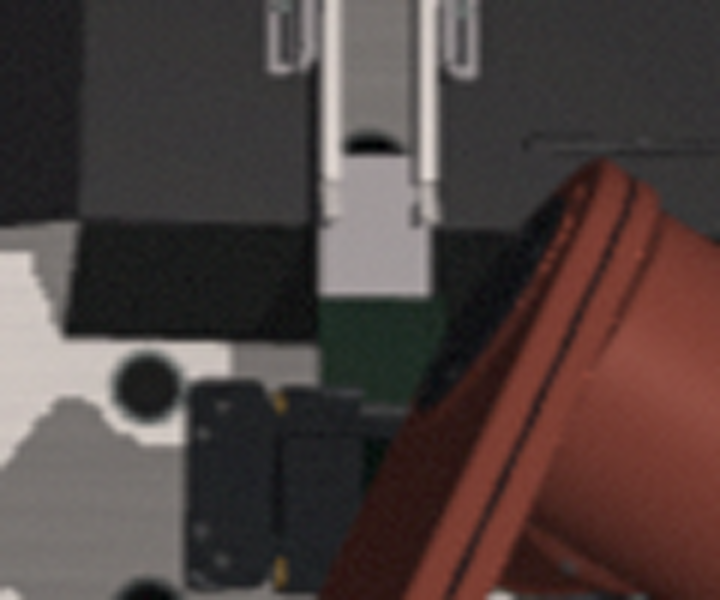

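The glass front edge lies over the lip at crop row 297, and its sides are at crop columns 320 and 445. I'll measure the cross offset, the height (droop) and the yaw.

Run:
```python
from h import *
im=cv2.imread("pics/t3f.png").astype(int); g=im.sum(2)//3
for v in (200,202,205,208,211): print(v,im[v,398:430,1])
print(im[190:208,413,1],im[190:208,406,1],im[190:208,420,1])
s=cv2.imread("pics/s3f.png");
cv2.imwrite("pics/c5.png",cv2.resize(s[212:262,245:300],None,fx=12,fy=12,interpolation=cv2.INTER_NEAREST))
```

```text
200 [14 19 14 26 16 43 47 44 50 46 44 47 43 47 46 44 43 48 50 49 51 53 51 45
 41 39 30 24 28 21 18 15]
202 [17 19 21 18 18 41 45 43 43 44 44 41 44 45 44 42 41 43 44 42 45 42 43 40
 44 40 32 25 23 15 16 18]
205 [18 21 17 16 22 37 48 46 44 43 43 45 41 43 43 41 44 42 43 43 41 43 45 39
 43 42 28 20 13 20 18 14]
208 [105 105 106 105  87  60  43  43  46  41  46  43  42  45  44  43  45  42
  44  44  47  45  42  40  36  27  19  20  16  19  20  20]
211 [110 110 111 112  97  69  43  43  45  45  43  44  46  45  43  46  43  43
  44  45  46  41  39  25  16  18  18  26  24  23  23  30]
[153 152 154 153 153 153 155 155 155  89  44  41  42  43  44  41  42  44] [154 154 154 154 153 156 156 154 153  89  50  42  43  45  43  44  44  43] [151 153 154 154 153 155 155 155 155  99  51  41  43  41  42  45  43  44]
```

View pics/c5.png

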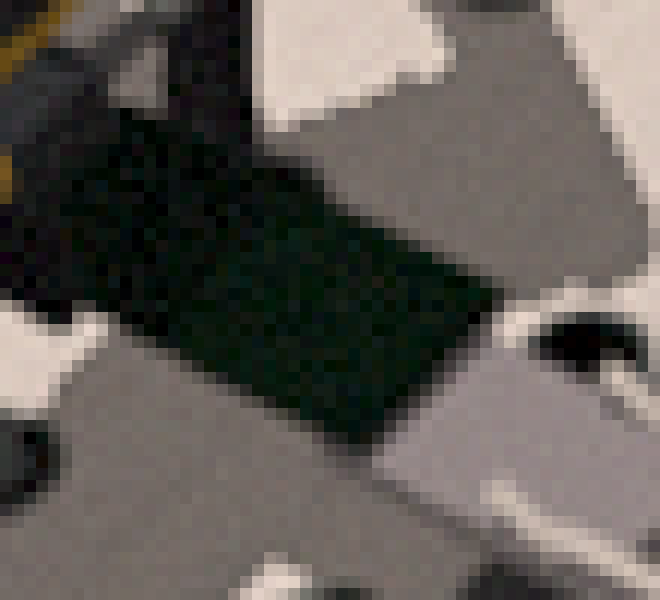

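Run:
```python
from h import *
for zb in(.088,.0904,):
  print("L",cast("top",[[402.55,202]],zb)[0],"R",cast("top",[[424.3,202]],zb+.006)[0],"front",cast("top",[[413,199.2]],zb+.006)[0])
  # front edge from scene: top corners px (crop/12+off)
  c=np.array([[500,295],[372,440]])/12-.5+[245,212]
  print("scene top corners",cast("scene",c,zb+.006))
# lip & clips yaw check: where the glass front corners would project with measured TCP
s=ctrl.get_state();y=np.radians(s["ee_rot"][2]+180);d=np.array([np.cos(y),np.sin(y)]);n=np.array([-d[1],d[0]])
f=s["eef_pos"][:2]+d*(.0326+.054)
for z in(.0904,.0964):
  P=[np.r_[f+n*k,z] for k in(.0255,-.0255)]
  print(z,np.array(P),proj("top",P),proj("scene",P))
```

```text
L [ 0.5217 -0.1576  0.088 ] R [ 0.5215 -0.2087  0.094 ] front [ 0.528  -0.1816  0.094 ]
scene top corners [[ 0.5271 -0.1583  0.094 ]
 [ 0.5289 -0.2053  0.094 ]]
L [ 0.5213 -0.1571  0.0904] R [ 0.5212 -0.208   0.0964] front [ 0.5276 -0.181   0.0964]
scene top corners [[ 0.5286 -0.1599  0.0964]
 [ 0.5304 -0.2068  0.0964]]
0.0904 [[ 0.5299 -0.1577  0.0904]
 [ 0.5289 -0.2087  0.0904]] [[402.7424 198.5126]
 [423.8456 199.1742]] [[287.2755 237.2911]
 [274.8205 249.9858]]
0.0964 [[ 0.5299 -0.1577  0.0964]
 [ 0.5289 -0.2087  0.0964]] [[403.2574 198.144 ]
 [424.4935 198.8096]] [[287.0762 235.7257]
 [274.5616 248.4225]]
```

The glass is level and centred on the lip to within about 0.5 mm, and its yaw matches. I'll lower it to the bed at TCP z of about 0.153.

```bash
python3 -m crank '[[[0,0,0.3,0,0,0,4.5],[0,0,0.2,0,0,0,4.5],[0,0,0.1,0,0,0,4.5],[0,0,0,0,0,0,4.5],[0,0,0,0,0,0,4.5]]]'
python3 -c "
from h import *
goal(.4424,-.1816,.1532,179)"
```

```text
t: 7.45
eef_pos: [0.4426, -0.1815, 0.1548]
ee_rot: [-180.0, -0.0, 179.0]
ft_force: [0.1, 0.2, -1.1]
opening: 0.0504
shift cm [ 0.0189 -0.0121  0.1559] rotvec [-0.     -0.     -0.0004] deg 0.0205877843877913
t 7.45 [ 0.4426 -0.1815  0.1548] [-179.9991   -0.0013  178.9795] F [ 0.0936  0.2126 -1.0619] open 0.050418565207692376 q [ -31.7523    1.0261  115.9213   -0.0016   63.0532 -120.7311]
```

```bash
python3 -m crank '[[[0,0,0.1,0,0,0,4.5],[0,0,0.05,0,0,0,4.5],[0,0,0,0,0,0,4.5],[0,0,0,0,0,0,4.5],[0,0,0,0,0,0,4.5]]]'
python3 -m crank '[[[-0.5,0,0,0,0,0,4.5],[-0.8,0,0,0,0,0,4.5],[-0.8,0,0,0,0,0,4.5],[-0.5,0,0,0,0,0,4.5],[0,0,0,0,0,0,4.5]]]'
python3 -m crank '[[[0,0,0,0,0,0,4.5],[0,0,0,0,0,0,4.5]]]'
python3 -c "
from h import *
goal(.4686,-.1821,.1533,179)"
```

```text
t: 7.95
eef_pos: [0.4426, -0.1815, 0.1533]
ee_rot: [-180.0, 0.0, 179.0]
ft_force: [0.1, -0.2, -1.5]
opening: 0.0502
t: 8.45
eef_pos: [0.4695, -0.182, 0.1533]
ee_rot: [-180.0, 0.0, 179.0]
ft_force: [0.2, -0.0, -0.3]
opening: 0.0502
t: 8.65
eef_pos: [0.4684, -0.1818, 0.1531]
ee_rot: [180.0, -0.0, 179.0]
ft_force: [0.5, 0.3, -1.5]
opening: 0.0501
shift cm [-0.0224 -0.0259 -0.0236] rotvec [ 0.0002 -0.0005 -0.0002] deg 0.031303547160875626
t 8.65 [ 0.4684 -0.1818  0.1531] [179.99    -0.0265 178.9866] F [ 0.4602  0.348  -1.4785] open 0.050067453260767524 q [ -30.2154    4.4896  112.5192   -0.0047   63.0192 -119.1999]
```

```bash
python3 -m crank '[[[-0.3,0,0,0,0,0,4.5],[-0.3,0,0,0,0,0,4.5],[-0.3,0,0,0,0,0,4.5],[-0.2,0,0,0,0,0,4.5],[0,0,0,0,0,0,4.5]]]'
python3 -m crank '[[[-0.2,0,0,0,0,0,4.5],[-0.2,0,0,0,0,0,4.5],[0,0,0,0,0,0,4.5]]]'
python3 -m crank '[[[-0.2,0,0,0,0,0,4.5],[-0.2,0,0,0,0,0,4.5],[0,0,0,0,0,0,4.5]]]'
python3 -m crank '[[[-0.2,0,0,0,0,0,4.5],[-0.2,0,0,0,0,0,4.5],[0,0,0,0,0,0,4.5]]]'
python3 -c "
from h import *
goal(.4914,-.1822,.1533,179)"
```

```text
t: 9.15
eef_pos: [0.4799, -0.1822, 0.1533]
ee_rot: [-180.0, 0.0, 179.0]
ft_force: [-1.0, -0.3, -1.4]
opening: 0.0501
t: 9.45
eef_pos: [0.4837, -0.1822, 0.1531]
ee_rot: [180.0, -0.0, 179.0]
ft_force: [0.6, 0.9, -1.3]
opening: 0.0499
t: 9.75
eef_pos: [0.4874, -0.1822, 0.153]
ee_rot: [180.0, -0.0, 179.0]
ft_force: [-2.4, 0.0, -0.4]
opening: 0.0501
t: 10.05
eef_pos: [0.4916, -0.1823, 0.1531]
ee_rot: [180.0, -0.0, 179.0]
ft_force: [-3.3, 0.6, -1.8]
opening: 0.0501
shift cm [ 0.0227  0.0077 -0.0202] rotvec [ 0.0002 -0.0003 -0.0003] deg 0.02627260020690012
t 10.05 [ 0.4916 -0.1823  0.1531] [179.9882  -0.0186 178.9857] F [-3.2696  0.5667 -1.8326] open 0.05006717168852134 q [ -28.9657    7.3915  109.3472    0.0019   63.2832 -117.9523]
```

Contact with the clips shows as about 3 N of resistance where it should be. I'll continue gently.

```bash
python3 -m crank '[[[-0.2,0,0,0,0,0,4.5],[-0.2,0,0,0,0,0,4.5],[0,0,0,0,0,0,4.5]]]'
python3 -m crank '[[[-0.2,0,0,0,0,0,4.5],[-0.2,0,0,0,0,0,4.5],[0,0,0,0,0,0,4.5]]]'
python3 -m crank '[[[-0.2,0,0,0,0,0,4.5],[-0.2,0,0,0,0,0,4.5],[0,0,0,0,0,0,4.5]]]'
python3 - <<'E'
from h import *
im=ctrl.read_camera("scene")[:,:,::-1];cv2.imwrite("pics/s4.png",cv2.resize(im[200:300,240:360],None,fx=6,fy=6,interpolation=cv2.INTER_CUBIC))
goal(.4914,-.1822,.1533,179)
E
```

```text
t: 10.35
eef_pos: [0.4963, -0.1825, 0.1535]
ee_rot: [-180.0, 0.1, 179.0]
ft_force: [0.1, 0.1, -1.5]
opening: 0.0504
t: 10.65
eef_pos: [0.5, -0.1825, 0.1534]
ee_rot: [-180.0, 0.0, 179.0]
ft_force: [-0.8, 0.5, -1.6]
opening: 0.0499
t: 10.95
eef_pos: [0.504, -0.1826, 0.1533]
ee_rot: [-180.0, 0.0, 179.0]
ft_force: [-1.2, -0.1, -1.6]
opening: 0.05
shift cm [1.2588 0.0178 0.0051] rotvec [-0.0001  0.0008 -0.0003] deg 0.04946800864050334
t 11.0 [ 0.504  -0.1826  0.1534] [-179.9916    0.0456  178.9829] F [-0.6662 -0.3702 -0.8395] open 0.04998348789362962 q [ -28.3549    8.8569  107.6667    0.015    63.432  -117.3445]
```

View pics/s4.png

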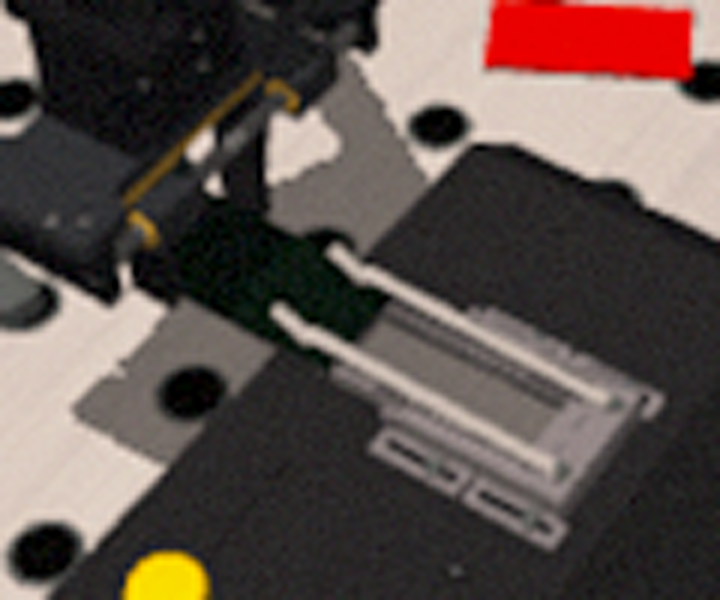

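Both clips now lie on top of the glass, with the noses at crop (335,250) and (280,312) over it. I'll keep sliding.

```bash
python3 -m crank '[[[-0.5,0,0,0,0,0,4.5],[-0.5,0,0,0,0,0,4.5],[-0.5,0,0,0,0,0,4.5],[-0.5,0,0,0,0,0,4.5],[0,0,0,0,0,0,4.5]]]'
python3 -m crank '[[[-0.4,0,0,0,0,0,4.5],[-0.4,0,0,0,0,0,4.5],[0,0,0,0,0,0,4.5]]]'
python3 -c "
from h import *
goal(.5324,-.1831,.1533,179)"
python3 -m crank '[[[-0.3,0,0,0,0,0,4.5],[-0.3,0,0,0,0,0,4.5],[0,0,0,0,0,0,4.5]]]'
python3 -m crank '[[[-0.3,0,0,0,0,0,4.5],[-0.3,0,0,0,0,0,4.5],[0,0,0,0,0,0,4.5]]]'
python3 -c "
from h import *
goal(.5444,-.1834,.1533,179)"
python3 -c "
from h import *
im=ctrl.read_camera('top')[:,:,::-1];cv2.imwrite('pics/t5.png',cv2.resize(im[110:210,370:450],None,fx=6,fy=6,interpolation=cv2.INTER_CUBIC))"
```

```text
t: 11.5
eef_pos: [0.5247, -0.183, 0.1534]
ee_rot: [-180.0, 0.1, 179.0]
ft_force: [1.9, 0.3, -2.3]
opening: 0.0501
t: 11.8
eef_pos: [0.5323, -0.1831, 0.1533]
ee_rot: [-180.0, 0.1, 179.0]
ft_force: [0.0, 0.7, -1.9]
opening: 0.0498
shift cm [-0.0116 -0.0011  0.0048] rotvec [-0.0001  0.001  -0.0003] deg 0.06226538225625647
t 11.8 [ 0.5323 -0.1831  0.1533] [-179.993     0.0597  178.9836] F [ 0.0487  0.738  -1.9006] open 0.04980657814026977 q [ -27.0179   12.2947  103.6756    0.0221   63.973  -116.0112]
t: 12.1
eef_pos: [0.5381, -0.1832, 0.1533]
ee_rot: [-180.0, 0.0, 179.0]
ft_force: [0.1, 0.3, -2.4]
opening: 0.05
t: 12.4
eef_pos: [0.5441, -0.1833, 0.1533]
ee_rot: [-180.0, 0.0, 179.0]
ft_force: [-0.1, 0.5, -4.0]
opening: 0.05
shift cm [-0.0289 -0.0096  0.0015] rotvec [-0.      0.0008 -0.0003] deg 0.04799286983827661
t 12.4 [ 0.5441 -0.1833  0.1533] [-179.9973    0.0444  178.9819] F [-0.1034  0.5259 -4.0316] open 0.0500235156861532 q [ -26.4937   13.7319  101.9593    0.0184   64.2676 -115.4836]
```

View pics/t5.png

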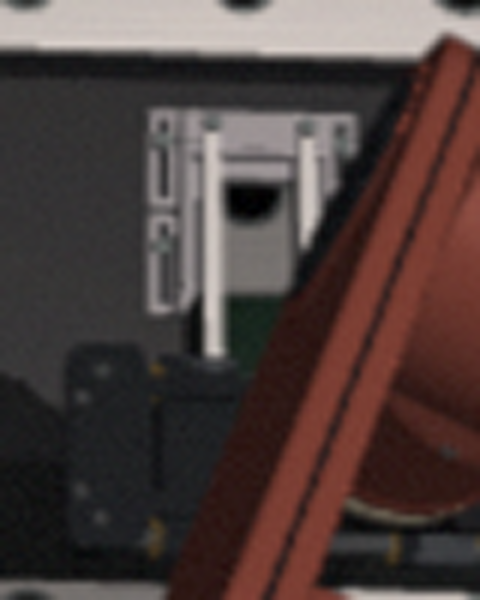

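The front is entering the rails with no side load. Continuing.

```bash
python3 -m crank '[[[-0.4,0,0,0,0,0,4.5],[-0.4,0,0,0,0,0,4.5],[0,0,0,0,0,0,4.5]]]'
python3 -m crank '[[[-0.4,0,0,0,0,0,4.5],[-0.4,0,0,0,0,0,4.5],[0,0,0,0,0,0,4.5]]]'
python3 -m crank '[[[-0.4,0,0,0,0,0,4.5],[-0.4,0,0,0,0,0,4.5],[0,0,0,0,0,0,4.5]]]'
python3 -m crank '[[[-0.4,0,0,0,0,0,4.5],[-0.4,0,0,0,0,0,4.5],[0,0,0,0,0,0,4.5]]]'
python3 -m crank '[[[-0.4,0,0,0,0,0,4.5],[-0.4,0,0,0,0,0,4.5],[0,0,0,0,0,0,4.5]]]'
python3 -c "
from h import *
goal(.6024,-.1844,.1533,179)"
```

```text
t: 12.75
eef_pos: [0.5523, -0.1835, 0.1533]
ee_rot: [-180.0, 0.1, 179.0]
ft_force: [0.6, 0.6, -2.7]
opening: 0.0502
t: 13.05
eef_pos: [0.5603, -0.1836, 0.1533]
ee_rot: [-180.0, 0.1, 179.0]
ft_force: [0.2, -0.3, -4.0]
opening: 0.0506
t: 13.35
eef_pos: [0.5683, -0.1838, 0.1533]
ee_rot: [-180.0, 0.1, 179.0]
ft_force: [1.0, -0.3, -4.8]
opening: 0.0502
t: 13.65
eef_pos: [0.5763, -0.1839, 0.1534]
ee_rot: [-180.0, 0.1, 179.0]
ft_force: [1.0, 0.3, -4.1]
opening: 0.0504
t: 13.95
eef_pos: [0.5843, -0.184, 0.1534]
ee_rot: [-180.0, 0.1, 179.0]
ft_force: [-0.1, 0.1, -4.5]
opening: 0.0503
shift cm [-1.8081 -0.0028  0.0086] rotvec [-0.0002  0.0011 -0.0004] deg 0.06664723084318916
t 13.95 [ 0.5843 -0.184   0.1534] [-179.9909    0.0628  178.9797] F [-0.0758  0.0737 -4.5   ] open 0.050311789376263405 q [ -24.8625   18.5208   96.0088    0.0188   65.4093 -113.8499]
```

18 mm to go. I'll drop the grip to 8 N so the glass slips in the pads rather than being forced, then take fine steps.

```bash
python3 -m crank '[[[-0.2,0,0,0,0,0,4.5],[-0.2,0,0,0,0,0,4.5],[-0.2,0,0,0,0,0,4.5],[-0.2,0,0,0,0,0,4.5],[0,0,0,0,0,0,4.5]]]' 8
python3 -m crank '[[[-0.2,0,0,0,0,0,4.5],[-0.2,0,0,0,0,0,4.5],[0,0,0,0,0,0,4.5]]]'
python3 -m crank '[[[-0.1,0,0,0,0,0,4.5],[-0.1,0,0,0,0,0,4.5],[0,0,0,0,0,0,4.5]]]'
python3 -m crank '[[[-0.1,0,0,0,0,0,4.5],[-0.05,0,0,0,0,0,4.5],[0,0,0,0,0,0,4.5]]]'
python3 -c "
from h import *
goal(.6024,-.1844,.1533,179)"
```

```text
t: 14.45
eef_pos: [0.5921, -0.1842, 0.1535]
ee_rot: [-180.0, 0.1, 179.0]
ft_force: [0.0, -0.4, -3.4]
opening: 0.0507
t: 14.75
eef_pos: [0.596, -0.1842, 0.1535]
ee_rot: [-180.0, 0.0, 179.0]
ft_force: [0.1, -0.2, -3.3]
opening: 0.0507
t: 15.05
eef_pos: [0.5978, -0.1843, 0.1534]
ee_rot: [-180.0, 0.0, 179.0]
ft_force: [-1.2, 0.3, -2.3]
opening: 0.0506
t: 15.35
eef_pos: [0.5992, -0.1843, 0.1533]
ee_rot: [-180.0, 0.0, 179.0]
ft_force: [-0.8, 0.4, -1.5]
opening: 0.0509
shift cm [-0.3157 -0.0045  0.0039] rotvec [-0.0001  0.0003 -0.0003] deg 0.025922357604862886
t 15.35 [ 0.5992 -0.1843  0.1533] [-179.9944    0.0196  178.984 ] F [-0.8335  0.4233 -1.5361] open 0.05089195394755033 q [ -24.2986   20.3217   93.6952    0.0029   65.9629 -113.2838]
```

```bash
python3 -m crank '[[[-0.1,0,0,0,0,0,4.5],[0,0,0,0,0,0,4.5]]]'
python3 -m crank '[[[-0.1,0,0,0,0,0,4.5],[0,0,0,0,0,0,4.5]]]'
python3 -m crank '[[[-0.1,0,0,0,0,0,4.5],[0,0,0,0,0,0,4.5]]]'
python3 -m crank '[[[-0.05,0,0,0,0,0,4.5],[0,0,0,0,0,0,4.5]]]'
python3 - <<'E'
from h import *
im=ctrl.read_camera("scene")[:,:,::-1];cv2.imwrite("pics/s6.png",cv2.resize(im[215:305,265:365],None,fx=7,fy=6.6,interpolation=cv2.INTER_CUBIC))
goal(.6024,-.1844,.1533,179)
E
```

```text
t: 15.55
eef_pos: [0.601, -0.1844, 0.1537]
ee_rot: [-180.0, 0.1, 179.0]
ft_force: [3.9, 0.2, -2.1]
opening: 0.0507
t: 15.75
eef_pos: [0.6014, -0.1844, 0.1537]
ee_rot: [-180.0, 0.0, 179.0]
ft_force: [0.1, 0.2, -1.0]
opening: 0.0509
t: 15.95
eef_pos: [0.6022, -0.1844, 0.1534]
ee_rot: [-180.0, 0.0, 179.0]
ft_force: [-0.4, 0.1, 0.6]
opening: 0.0507
t: 16.15
eef_pos: [0.6025, -0.1843, 0.1532]
ee_rot: [180.0, -0.0, 179.0]
ft_force: [-1.0, -0.3, -0.3]
opening: 0.0507
shift cm [ 0.0041 -0.0067 -0.0129] rotvec [ 0.     -0.0003 -0.0004] deg 0.029185484595148935
t 16.2 [ 0.6024 -0.1843  0.1532] [179.998  -0.019 178.978] F [-1.2675 -0.5511 -0.7739] open 0.05060136705388964 q [ -24.1774   20.7358   93.1764   -0.0062   66.1061 -113.1528]
```

View pics/s6.png

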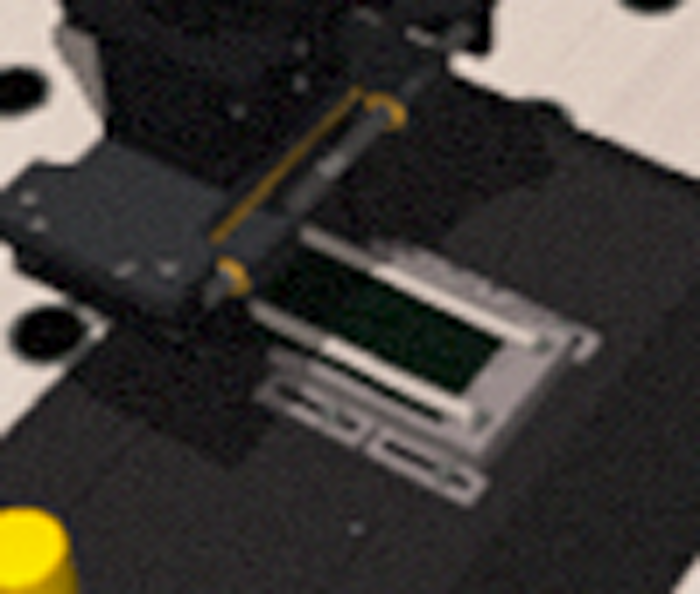

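Fx jumped to +3.9 N and Fz fell to about 0, which suggests the clips have snapped down. I'll push a little more to feel for the stop.

```bash
python3 -m crank '[[[-0.05,0,0,0,0,0,4.5],[0,0,0,0,0,0,4.5]]]'
python3 -m crank '[[[-0.05,0,0,0,0,0,4.5],[0,0,0,0,0,0,4.5]]]'
python3 -m crank '[[[0,0,0,0,0,0,4.5],[0,0,0,0,0,0,4.5]]]'
```

```text
t: 16.4
eef_pos: [0.6026, -0.1843, 0.1531]
ee_rot: [180.0, -0.1, 179.0]
ft_force: [-3.2, 0.8, 1.5]
opening: 0.051
t: 16.6
eef_pos: [0.6028, -0.1842, 0.1531]
ee_rot: [180.0, -0.1, 179.0]
ft_force: [-5.6, -0.4, 2.7]
opening: 0.0505
t: 16.8
eef_pos: [0.6029, -0.1842, 0.1531]
ee_rot: [180.0, -0.1, 179.0]
ft_force: [-5.6, 0.3, 2.4]
opening: 0.0508
```

The stop is felt at 5.6 N and the TCP no longer advances. I'll ease off, let go and rise.

```bash
python3 -m crank '[[[0.05,0,0,0,0,0,4.5],[0.03,0,0,0,0,0,5.3],[0,0,0,0,0,0,6.2],[0,0,0,0,0,0,6.8],[0,0,0,0,0,0,6.8]]]'
python3 -m crank '[[[0,0,-0.5,0,0,0,6.8],[0,0,-1.5,0,0,0,6.8],[0,0,-3,0,0,0,6.8],[0,0,-4,0,0,0,6.8],[0,0,-4,0,0,0,6.8]]]'
python3 -m crank '[[[3,0,-2,0,0,0,6.8],[4,0,0,0,0,0,6.8],[4,0,0,0,0,0,6.8],[4,0,0,0,0,0,6.8],[0,0,0,0,0,0,6.8]]]'
python3 - <<'E'
from h import *
im=ctrl.read_camera("scene")[:,:,::-1];cv2.imwrite("pics/s7f.png",im);cv2.imwrite("pics/s7.png",cv2.resize(im[225:305,260:370],None,fx=7,fy=7,interpolation=cv2.INTER_CUBIC))
im=ctrl.read_camera("top")[:,:,::-1];cv2.imwrite("pics/t7f.png",im);cv2.imwrite("pics/t7.png",cv2.resize(im[115:215,375:475],None,fx=6,fy=6,interpolation=cv2.INTER_CUBIC))
E
```

```text
t: 17.3
eef_pos: [0.6031, -0.1844, 0.1534]
ee_rot: [-180.0, 0.0, 179.0]
ft_force: [0.0, -0.2, -0.6]
opening: 0.0658
t: 17.8
eef_pos: [0.6026, -0.1843, 0.2857]
ee_rot: [-180.0, 0.0, 179.0]
ft_force: [1.6, 0.3, 0.5]
opening: 0.0681
t: 18.3
eef_pos: [0.4491, -0.181, 0.3039]
ee_rot: [-180.0, -0.1, 178.9]
ft_force: [-0.2, -0.5, -0.3]
opening: 0.0681
```

View pics/s7.png

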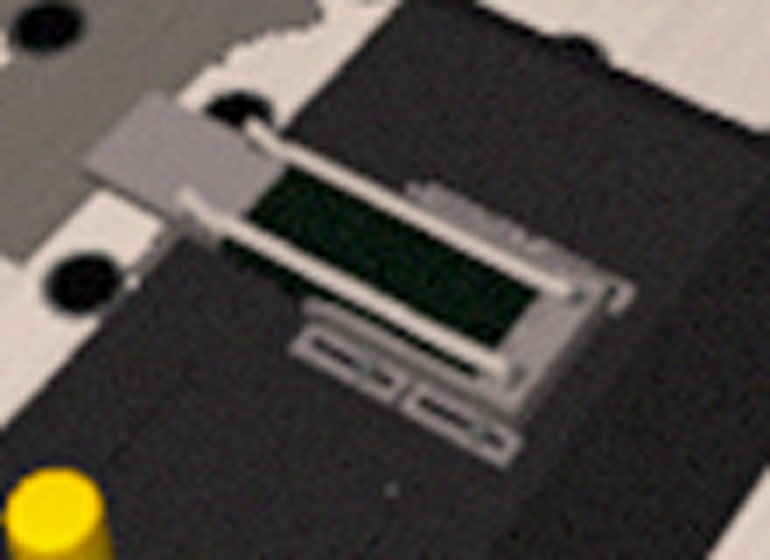

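View pics/t7.png

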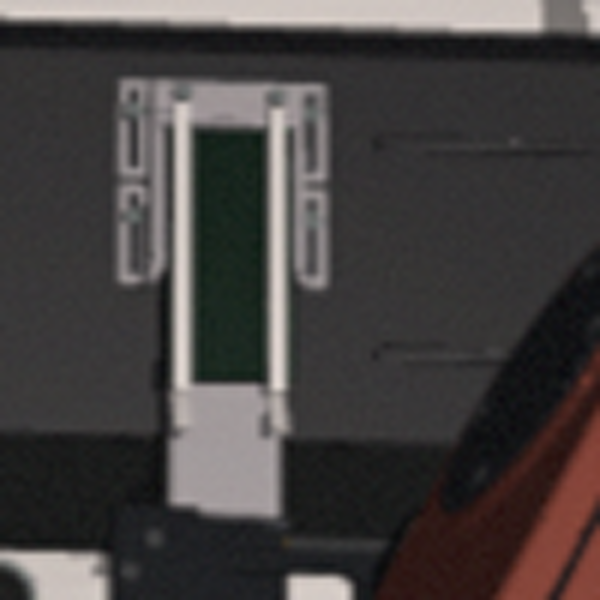

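The glass sits against the end bar with its rear edge at crop row 383, in front of the clip teeth, and the clip noses look as they did at the start. I'll check this by numbers against the first pictures.

Run:
```python
from h import *
a=cv2.imread("pics/scene0.png");b=cv2.imread("pics/s7f.png")
for nm,(u,v) in {"near nose":(286,254),"far nose":(296,243)}.items():
    T=a[v-5:v+5,u-5:u+5]; r=cv2.matchTemplate(b[v-9:v+9,u-9:u+9],T,cv2.TM_SQDIFF_NORMED); print(nm,"shift",np.array(cv2.minMaxLoc(r)[2])-4,cv2.minMaxLoc(r)[0], "meandiff",np.abs(a[v-5:v+5,u-5:u+5].astype(int)-b[v-5:v+5,u-5:u+5]).mean())
g=cv2.imread("pics/t7f.png")[...,1].astype(int)
print(g[130:142,412],g[172:184,412])
print("rear",cast("top",[[412,178.3]],.088)[0],"front",cast("top",[[412,136.2]],.088)[0])
for n,f in(("scene","s7f"),("top","t7f")):
    a=cv2.imread(f"pics/{n}0.png");b=cv2.imread(f"pics/{f}.png")
    for nm,p in {"tape":(413,194),"block":(410,160),"hammer":(200,258)}.items() if n=="scene" else {"tape":(248,128),"block":(186,155),"hammer":(410,278)}.items():
        d=np.abs(a.astype(int)-b).mean(2)[p[1]-14:p[1]+14,p[0]-16:p[0]+16]; print(n,nm,d.mean().round(2),d.max().round())
print(ctrl.get_state()["ft_force"])
```

```text
near nose shift [0 0] 0.0036246527452021837 meandiff 7.3966666666666665
far nose shift [0 0] 0.004562790039926767 meandiff 6.953333333333333
[150 147 149 147 131 124  70  37  33  33  39  36] [ 39  39  41  42  44  39  47 142 156 155 154 156]
rear [ 0.5805 -0.1815  0.088 ] front [ 0.6868 -0.1833  0.088 ]
scene tape 7.9 18.0
scene block 8.94 19.0
scene hammer 9.36 18.0
top tape 17.3 29.0
top block 21.55 30.0
top hammer 66.07 155.0
[ 0.2596 -0.2509 -0.105 ]
```

Both clip noses are back at their starting pixels, and the rear edge of the glass is 54.5 mm before the frame's middle, where home would put it. Handing in.

```bash
python3 -c "
from plant import ctrl
print(ctrl.finish_job())"
```

```text
the job is handed in; nothing more can be done
None
```

I took the dark filter glass off its carton, fed it flat along the lip under both clips, pushed it on to the end stop, let go and backed clear. I handed the job in after about 18 s of robot time; no verdict was reported.

- **Forces:** the highest contact force I read was about 6 N at the wrist, when the glass reached the stop. I had lowered the grip to 8 N for the last stretch so the glass would slip rather than be forced.
- **Clips:** they seem to have snapped down. There was a forward jump of 3.9 N and the pressure on the glass went away. In the scene camera both clip noses are at the same pixels as before the glass went in.
- **Glass:** its rear edge measures 54.5 mm before the frame's middle, against 54 mm for fully home. The front edge measured 52 mm past the middle instead of 54, probably because camera error and the stop hide the true edge.
- **Bystanders:** the tape measure, steel block and hammer look unmoved in the scene camera. In the top view the picture differences were larger, so that check disagreed. I put the hammer's down to the arm blocking it and the other two to changed brightness, but I did not confirm either.

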